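Nudge the latch casting into the datum corner and swing the gate to

TASK

Ready the latch body casting for its bore check: without picking it up, push it along the yellow shelf with the fingers until it sits square and hard up against both steel fences of the corner, the far one and the one on the robot's left. Then push the little steel gate fully shut in front of it. Leave the plug, the punch and the two cotter pins where they are.

Things in the scene. Friction and masses are not known exactly. Their poses are not given: they have to be found in the camera images.
- casting: Grey latch body casting, 0.55 to 0.95 kg: block 64 mm along its x, 90 along y, 30 high; boss and ears on top to 50 mm. Origin: centre of its underside. Starts 80 to 125 mm nearer and 40 to 80 mm further right than seated, turned up to 0.35 rad. Sliding takes up to about 12 N. Seated: long side on the far fence, +y short side on the left one, origin at corner x -0.032, y -0.045.
- corner (a point): Inside corner where the far and left fences meet, on the shelf's top (world z 0.040). x points squarely through the far fence, y through the left one, z up; turned up to 0.3 rad. Fence faces: planes x = 0 and y = 0. Fixed steel, 35 mm high, 8 thick; the far one runs 180 mm to the right (y 0 to -0.18), the left one 68 mm towards the robot. The corner is always open on the right.
- shelf: Yellow plywood shelf lying fixed on the bench, 360 mm along its x, 580 along its y, flat top 40 mm above its origin, which is the centre of its underside. Axes parallel to those of corner, which lies at x 0.130, y 0.070 of it. Fences and gate are fixed on it. Apart from the casting, only the four small things lie on it, over 0.16 m left or right of its middle line.
- gate (a joint): Angle of the steel gate, rad: 0 = fully shut against its stop, parallel to the far fence, about 9 mm clear of the seated casting; grows as it swings out towards the robot; 1.57 = in line with the left fence; limit 2.1. Starts at 1.4 to 1.9. At angle q it points from the hinge along (-sin q, -cos q) of the corner frame; the outer side, pushed to shut it, faces (-cos q, sin q).
- gate_hinge (a point): On the gate's upright hinge axis, at shelf-top level: at x -0.076, y +0.004 of corner, whose axes it shares. The gate is a flat barred frame 5 mm thick, centred on this axis, 120 mm long from it, 4 to 46 mm above the shelf; the hinge pin's head is at 52 mm. It turns with light friction (about 0.5 N at its end) and stays where it is left.
- gate_end (a point): Top of the gate's free end: 120 mm from the hinge axis, 46 mm above the shelf, in the middle of the gate's thickness.
- plug: White plastic go/no-go plug standing on end, 28 mm across, 56 mm high; origin at the centre of its underside. Not to be disturbed. It, the punch and the two pins lie in four places in any order: near x 0.06 or -0.06, y -0.215 or +0.215 of shelf, each within about 10 mm.
- punch: Copper drift punch lying along its x, 110 mm long, 16 mm thick; origin under its middle, at shelf-top level. Not to be disturbed.
- pin1: Stainless cotter pin lying along its x, about 66 mm long, 20 mm over its eye, 6 mm high; origin near its middle, at shelf-top level. Not to be disturbed.
- pin2: A second cotter pin, the same as the first.
Things that resemble listed ones, but are neither listed nor needed, are in the scene too. Of the things shaped like the casting, the grey one is meant.

How it is judged:
On the way, in this order (a step that is already met when the one before it is completed fails the run):
1. the casting sits square against the far and left fences while the gate is still open (x of casting in the frame of corner between -0.036 and -0.025 m and y of casting in the frame of corner between -0.049 and -0.038 m and angle between the x axis of casting and the x axis of corner, either way round below 0.06 rad and angle between casting's own z axis and vertical below 0.06 rad and value of joint gate above 0.3 rad), for 0.2 s.
2. the gate is shut (value of joint gate below 0.07 rad), for 0.2 s.
At the end, for the whole second after the job is handed in: The casting stands flat within 4 mm of both the far and the left fence and within 0.06 rad of square to them, at rest, and the gate is within 0.07 rad of fully shut (x of casting in the frame of corner between -0.036 and -0.025 m and y of casting in the frame of corner between -0.049 and -0.038 m and angle between the x axis of casting and the x axis of corner, either way round below 0.06 rad and angle between casting's own z axis and vertical below 0.06 rad and value of joint gate below 0.07 rad and linear speed of casting below 0.02 m/s); the robot touches nothing.
It fails at once if the casting is lifted or tipped up off the shelf (height (world z) of casting above 0.05 m or angle between casting's own z axis and vertical above 0.25 rad).
It fails at once if the plug, the punch or a cotter pin is moved by more than 15 mm (distance of any of plug, punch, pin1, pin2 from where it was at the start of the episode above 0.015 m).
It also fails if it takes over 67 s, if anything falls off the work surface, if the arm or the gripper's body presses on something with over 40 N, if the wrist force passes 120 N, or if a joint passes its speed limit or range.

ROBOT

A 6-joint arm with a two-finger parallel gripper is mounted at the origin on the work surface. World frame = base frame: x ahead of the robot, y to its left, z up, the work surface at z = 0. Lengths are in m, angles in rad, forces in N, time in s.
With the tool pointing down it reaches from about 0.35 to 0.925 m from the base axis. Payload 6.4 kg.
Tool frame: the origin (TCP) lies between the finger pads; the fingertips stand 25 mm ahead of it and the grasp point (between the pads) lies 6 mm ahead of it; z points along the fingers, y is the line along which they close (so a half turn about z gives the same grasp; the last joint's range is limited). The gripper opens to 85 mm and grips with 20 to 120 N. Pads are 22 mm wide; open, the fingers measure 114 mm over their backs; the gripper's body (76 mm by 85 mm) begins 54 mm behind the grasp point. The pads swing forward as they close: fully open they stand 13 mm farther back than shut.
Start: joints at [-1.357, 0.245, 1.558, -0, 1.339, -0.174], TCP at [0.246, -0.602, 0.256] pointing down, gripper open.
Joint ranges: [-3.13, 3.13], [-1.02, 2.26], [0.13, 2.54], [-0.95, 4.09], [0.21, 2.88], [-2.74, 2.74]. Speed limits (rad/s): [2.57, 2.57, 3.14, 3.14, 3.14, 3.14].

INTERFACE

Orientations are given as a rotation vector (axis times angle).
In Python, from rig import env gives the robot as it stands. The module is installed in compiled form; this text tells all that it offers.
- The arm moves only by the shell command python3 -m jog 'ROWS'. ROWS is JSON, a list of rows, each a list of 7 numbers: the closure in counts, from 0 (fully open) to 255 (shut), then the shift along the tool's x, y, z in m, then the turn, a rotation vector about the tool's x, y, z in rad. A call has 1 to 8 rows; each row is the pose to reach, as a shift and turn from the pose commanded when the call began, along the tool's axes at that moment; what a row does not reach only later rows make up. A row lasts 1/8 s, in which the tool goes at most 62.5 mm and 10.7 degrees, less where a joint would pass 70% of its speed; a pose out of reach is approached as far as the arm can. A call with a gripper value outside its range is refused whole. The fingers move at their own pace and stop on an object; the grip force is fixed at half the most. Time passes only in rows, so rows that repeat a pose let the fingers close. It gives the time, the measured TCP pose, the force and the opening at its end, in the units of the state.
- env.observe(): the state, without advancing time (a new reading comes with each control period).
- env.camera(name): name is "scene" or "side" or "wrist"; returns a dict with "color" (480x640x3 uint8, red, green, blue), "range_z" (480x640 float32, m along the optical axis (not along the pixel's ray), 0 where there is no reading), "fx", "fy", "cx", "cy" (pixels), "dist_coeffs" ([k1, k2, p1, p2, k3] as OpenCV has them; the pictures are not rectified), "R" (3x3) and "t" (3): a world point X has camera coordinates R X + t. Camera axes: x right, y down, z forward; pixel columns grow to the right and rows downward; lengths in m; the calibration is good to about 2 mm. A picture is of the moment at which its call begins.
- env.sign_off(): hands the job in, once; it reports no verdict.
The state is a dict: "time": time; "qpos": joint angles; "dq": joint speeds; "tau": joint torques, N m; "position": TCP position; "tcp_rot": TCP orientation; "wrist_force": force on the tool from outside, world axes, zero at the start; "torque": the same for the moment, N m; "gripper_width": finger opening in m.
Only numpy, scipy, OpenCV 4.12 (cv2) and the standard library are available. Lean on these libraries where they do the work, as an engineer would, in place of code of your own. Each camera call takes 0.05 s, during which the arm holds its last target. There are 200 camera calls.

## Working session

There is one attempt and no reset: what is moved stays moved. The work goes in short steps, Python scripts to look and compute and a shell command to move; the robot and the scene stay as the last step left them, time stands still between calls to the robot, and variables do not carry over. Pictures are saved under pics/ and viewed, on a budget of 10 in all, crops included, one or two more only if the job needs it, and the job is handed in when it is done.

```bash
mkdir -p pics
python3 - <<'E'
from rig import env
import cv2,numpy as np
s=env.observe();print(s['position'],s['tcp_rot'],s['time'],s['wrist_force'])
for n in('scene','side'):
    c=env.camera(n);np.savez(f'{n}0.npz',**c);cv2.imwrite(f'pics/{n}0.png',c['color'][...,::-1])
    print(n,c['fx'],c['cx'],c['dist_coeffs'],(-c['R'].T@c['t']).round(3),c['R'][2].round(2))
E
```

```text
[ 0.24569173 -0.60121814  0.25517274] [-3.08080471e+00 -6.05007409e-01  1.24329949e-04] 0.0 [-0.54562941 -0.56058028  0.29741886]
scene 584.7351712820301 332.75594688800754 [-0.00456551  0.          0.          0.          0.        ] [ 1.137 -0.151  1.035] [-0.53  0.07 -0.84]
side 434.368363814671 327.3198638453434 [-0.10890718  0.          0.          0.          0.        ] [0.327 0.582 0.801] [ 0.22 -0.66 -0.72]
```

View pics/scene0.png

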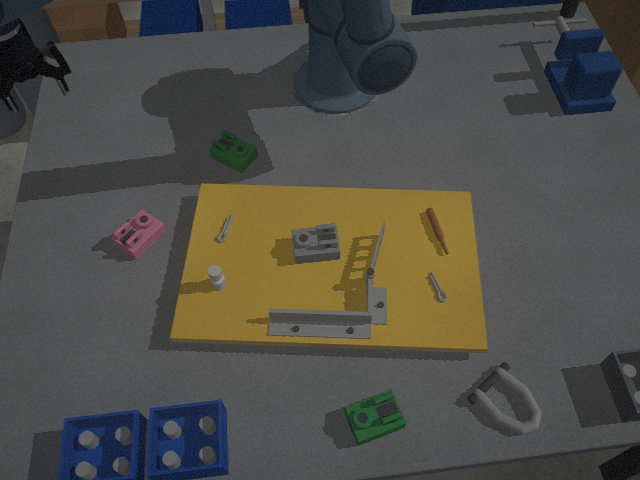

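View pics/side0.png

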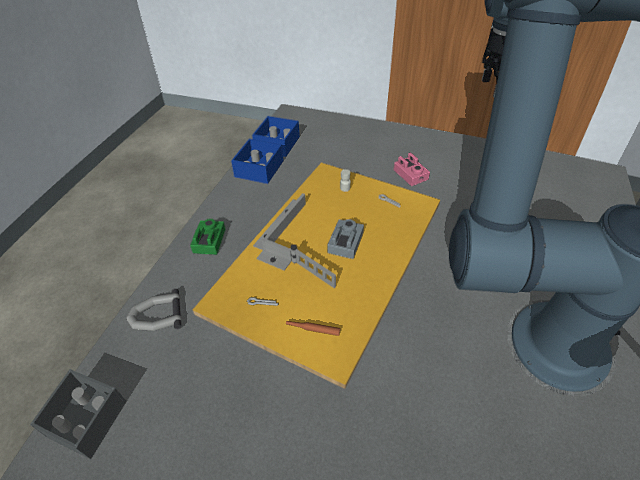

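The scene view looks back at the robot. It shows the casting at (316,243), the gate from hinge (370,272) to end (382,225), and the far fence at (320,318). The small things lie at (225,228), (217,278), (437,230) and (438,287). Next I measure the shelf frame, casting and gate from the range data.

```bash
cat > h.py <<'E'
import numpy as np,cv2
def cloud(c):
    v,u=np.mgrid[0:480,0:640]
    K=np.array([[c['fx'],0,c['cx']],[0,c['fy'],c['cy']],[0,0,1.]])
    n=cv2.undistortPoints(np.stack([u,v],-1).reshape(-1,1,2).astype(np.float32),K,c['dist_coeffs']).reshape(480,640,2)
    z=c['range_z'];P=np.dstack([n*z[...,None],z])
    W=(P-c['t'])@c['R'];W[z==0]=np.nan
    return W
def hsv(c): return cv2.cvtColor(c['color'],cv2.COLOR_RGB2HSV)
def rect(P2):
    (cx,cy),(w,h),a=cv2.minAreaRect((P2*1000).astype(np.float32));return cx/1000,cy/1000,w/1000,h/1000,a
def shelf(c,W):
    H=hsv(c);m=(H[...,0]>15)&(H[...,0]<35)&(H[...,1]>120)&(abs(W[...,2]-.04)<.008)&(W[...,0]>.2)
    m=cv2.morphologyEx(m.astype(np.uint8),cv2.MORPH_OPEN,np.ones((3,3)))
    return m>0
def tocorner(P,corner,th):
    c,s=np.cos(th),np.sin(th);d=P[...,:2]-corner
    return np.stack([d@[c,s],d@[-s,c]],-1)
E
python3 - <<'E'
from h import *
for n in('scene','side'):
    c=dict(np.load(n+'0.npz'));W=cloud(c);m=shelf(c,W)
    r=rect(W[m][:,:2]);print(n,'shelf',np.round(r,4),'z',np.median(W[m][:,2]).round(4))
    a=r[4]; w,h=r[2],r[3]   # yaw of short (x) side
    th=np.deg2rad(a if w<h else a-90); th=(th+np.pi/2)%np.pi-np.pi/2
    R=np.array([[np.cos(th),-np.sin(th)],[np.sin(th),np.cos(th)]])
    cor=np.array(r[:2])+R@[.13,.07]; print(' th',th.round(4),'corner',cor.round(4))
    q=tocorner(W,cor,th);z=W[...,2]-.04;S=hsv(c)[...,1]
    g=(S<90)
    f=g&(z>.031)&(z<.04)&(q[...,0]>-.004)&(q[...,0]<.014)&(q[...,1]>-.17)&(q[...,1]<-.02)
    print(' far fence top x range',np.nanpercentile(q[f][:,0],[3,50,97]).round(4),f.sum())
    f=g&(z>.031)&(z<.04)&(q[...,1]>-.006)&(q[...,1]<.016)&(q[...,0]<-.005)&(q[...,0]>-.06)
    print(' left fence top y',np.nanpercentile(q[f][:,1],[3,50,97]).round(4),f.sum())
    k=g&(z>.024)&(z<.06)&(q[...,0]>-.23)&(q[...,0]<-.04)&(q[...,1]>-.2)&(q[...,1]<-.045)
    nn,l,st,ce=cv2.connectedComponentsWithStats(k.astype(np.uint8));i=1+st[1:,4].argmax();k=l==i
    rr=rect(q[k]);print(' casting corner-frame rect',np.round(rr,4),'zmax',np.nanmax(z[k]).round(3),ce[i].round(0))
    k2=k&(z<.034);print('  block-top rect',np.round(rect(q[k2]),4)); k3=k&(z>.038);print('  high pts mean',q[k3].mean(0).round(4),np.round(rect(q[k3]),3))
    k=g&(z>.038)&(z<.05)&(q[...,0]>-.23)&(q[...,0]<-.09)&(q[...,1]>-.045)&(q[...,1]<.07)
    p=q[k]
    if len(p)>5:
        d=p-[-.076,.004];ang=np.arctan2(-d[:,0],-d[:,1]);print(' gate q',np.median(ang).round(3),'len',np.hypot(*d.T).max().round(3),len(p))
E
```

```text
scene shelf [ 5.42300e-01 -7.93000e-02  5.82400e-01  3.65300e-01  8.06399e+01] z 0.0389
 th -0.1634 corner [ 0.6819 -0.0314]
 far fence top x range [0.0007 0.0054 0.0096] 365
 left fence top y [0.0002 0.0039 0.0075] 110
 casting corner-frame rect [-0.1524 -0.102   0.0666  0.0891  9.1191] zmax 0.054 [315. 240.]
  block-top rect [-0.1524 -0.102   0.0666  0.0891  9.1191]
  high pts mean [-0.1515 -0.1008] [-0.153 -0.101  0.047  0.081  6.797]
 gate q 1.807 len 0.119 127
side shelf [ 5.415e-01 -7.920e-02  5.838e-01  3.625e-01  8.069e+01] z 0.0416
 th -0.1625 corner [ 0.6811 -0.0311]
 far fence top x range [-0.0011  0.002   0.0081] 198
 left fence top y [0.0005 0.0063 0.0091] 93
 casting corner-frame rect [-0.155  -0.1016  0.0639  0.0919  9.2162] zmax 0.056 [346. 235.]
  block-top rect [-0.155  -0.1016  0.0639  0.0919  9.2162]
  high pts mean [-0.1561 -0.0974] [-0.155 -0.101  0.047  0.082  8.915]
 gate q 1.822 len 0.122 169
```

```bash
cat > go.py <<'E'
import sys,numpy as np
from rig import env
from scipy.spatial.transform import Rotation as Ro
TH=-.163;C=np.array([.6815,-.031,.04])
s=env.observe();R=Ro.from_rotvec(s['tcp_rot']);Rc=Ro.from_euler('z',TH)
p=Rc.inv().apply(s['position']-C);Rl=Rc.inv()*R
x=Rl.as_matrix()[:,0];psi=np.arctan2(x[1],x[0])
print('t',round(s['time'],2),'corner-frame tcp',p.round(4),'psi',psi.round(3),'F(corner)',Rc.inv().apply(s['wrist_force']).round(1),'w',round(s['gripper_width'],4),'j6',s['qpos'][5].round(2))
# args: x y z psi (corner frame, psi = yaw of tool x)
a=[float(v) for v in sys.argv[1:]]
for i in range(0,len(a),4):
    t=Rl.inv().apply(np.array(a[i:i+3])-p)
    Rt=Ro.from_euler('z',a[i+3])*Ro.from_rotvec([np.pi,0,0])
    print('shift',t.round(4),'turn',(Rl.inv()*Rt).as_rotvec().round(3))
E
python3 go.py -.225 -.102 .17 0 -.225 -.102 .034 0
```

```text
t 0.1 corner-frame tcp [-0.3375 -0.6334  0.2153] psi 0.551 F(corner) [ 0.   0.2 -0.1] w 0.0854 j6 -0.17
shift [ 0.374  -0.3939  0.0461] turn [-0.002  0.     0.551]
shift [ 0.3739 -0.3937  0.1821] turn [-0.002  0.     0.551]
```

```bash
python3 -m jog '[[120,0.042,-0.044,0,0,0,0.06],[120,0.084,-0.088,0.005,0,0,0.12],[120,0.126,-0.132,0.01,0,0,0.18],[120,0.168,-0.176,0.015,0,0,0.25],[120,0.21,-0.22,0.02,0,0,0.31],[120,0.252,-0.264,0.03,0,0,0.37],[120,0.294,-0.308,0.035,0,0,0.43],[120,0.336,-0.352,0.04,0,0,0.49]]'; python3 -m jog '[[120,0.038,0.000,0.006,0,0,0.06],[120,0.053,-0.02,0.006,0,0,0.06],[120,0.053,-0.02,0.006,0,0,0.06]]'; python3 go.py -.225 -.102 .17 0 -.225 -.102 .034 0
```

```text
time: 1.1
position: [0.4239, -0.1468, 0.216]
tcp_rot: [3.137, -0.164, 0.0]
wrist_force: [1.6, -0.7, 0.1]
gripper_width: 0.045
time: 1.48
position: [0.4788, -0.1334, 0.2098]
tcp_rot: [-3.131, 0.251, 0.002]
wrist_force: [-0.2, -0.0, -0.3]
gripper_width: 0.0451
t 1.48 corner-frame tcp [-0.1834 -0.1339  0.1698] psi 0.003 F(corner) [-0.2 -0.1 -0.3] w 0.0451 j6 1.23
shift [-0.0415 -0.032  -0.0002] turn [-0.     0.001  0.003]
shift [-0.0414 -0.032   0.1358] turn [-0.     0.001  0.003]
```

```bash
python3 -m jog '[[120,-0.042,-0.032,0,0,0,0],[120,-0.042,-0.032,0.05,0,0,0],[120,-0.042,-0.032,0.1,0,0,0],[120,-0.042,-0.032,0.136,0,0,0],[120,-0.042,-0.032,0.136,0,0,0]]'; python3 go.py -.075 -.102 .034 0;python3 - <<'E'
from rig import env
import cv2
a=env.camera('side')['color'][120:360,150:550,::-1]
cv2.imwrite('pics/a1.png',cv2.resize(a,None,fx=1.9,fy=1.9))
E
```

```text
time: 2.1
position: [0.4394, -0.0953, 0.0718]
tcp_rot: [-3.129, 0.256, 0.01]
wrist_force: [0.2, -0.0, 1.1]
gripper_width: 0.0451
t 2.1 corner-frame tcp [-0.2284 -0.1028  0.0318] psi -0.0 F(corner) [0.2 0.  1.1] w 0.0451 j6 1.27
shift [ 0.1534 -0.0008 -0.0032] turn [-0.002  0.007 -0.   ]
```

View pics/a1.png

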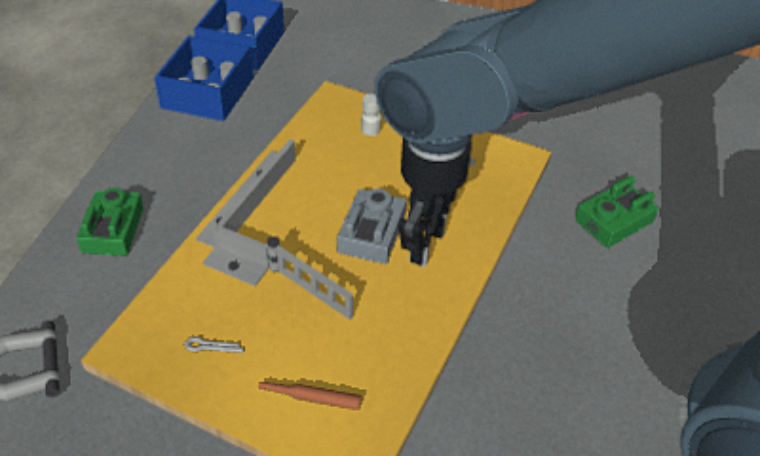

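The fingers (crop 415,240) stand right behind the casting's near face at shelf height, so I push in +x.

```bash
python3 -m jog '[[120,0.01,0,0,0,0,0],[120,0.02,0,0,0,0,0],[120,0.03,0,0,0,0,0],[120,0.04,0,0,0,0,0],[120,0.05,0,0,0,0,0],[120,0.06,0,0,0,0,0],[120,0.07,0,0,0,0,0],[120,0.08,0,0,0,0,0]]'; python3 -m jog '[[120,0.01,0,0,0,0,0],[120,0.02,0,0,0,0,0],[120,0.03,0,0,0,0,0],[120,0.038,0,0,0,0,0],[120,0.046,0,0,0,0,0],[120,0.054,0,0,0,0,0],[120,0.060,0,0,0,0,0],[120,0.064,0,0,0,0,0]]';python3 go.py -.075 -.102 .034 0
```

```text
time: 3.15
position: [0.5213, -0.1089, 0.0742]
tcp_rot: [-3.131, 0.254, 0.003]
wrist_force: [-5.5, 0.7, 4.5]
gripper_width: 0.0453
time: 4.15
position: [0.5845, -0.1192, 0.0742]
tcp_rot: [-3.131, 0.254, 0.001]
wrist_force: [-4.3, 2.0, 4.3]
gripper_width: 0.045
t 4.15 corner-frame tcp [-0.0814 -0.1028  0.0342] psi 0.001 F(corner) [-4.6  1.2  4.3] w 0.045 j6 1.34
shift [ 0.0064 -0.0008  0.0002] turn [-0.     0.001  0.001]
```

```bash
python3 -m jog '[[120,0.002,0,0,0,0,0],[120,0.004,0,0,0,0,0],[120,0.005,0,0,0,0,0]]';python3 -m jog '[[120,0.001,0,0,0,0,0],[120,0.002,0,0,0,0,0]]';python3 go.py
```

```text
time: 4.53
position: [0.5892, -0.12, 0.0742]
tcp_rot: [-3.131, 0.254, 0.0]
wrist_force: [-4.5, 0.6, 2.7]
gripper_width: 0.045
time: 4.78
position: [0.5906, -0.1202, 0.0742]
tcp_rot: [-3.131, 0.254, 0.003]
wrist_force: [-9.1, 1.1, 6.2]
gripper_width: 0.045
t 4.78 corner-frame tcp [-0.0752 -0.1028  0.0342] psi 0.001 F(corner) [-9.2 -0.4  6.2] w 0.045 j6 1.34
```

```bash
python3 -m jog '[[120,0.001,0,0,0,0,0],[120,0.002,0,0,0,0,0],[120,0.002,0,0,0,0,0]]';python3 go.py; python3 -m jog '[[120,-0.02,0,0,0,0,0],[120,-0.04,0.03,-0.06,0,0,0],[120,-0.04,0.06,-0.1,0,0,0],[120,-0.04,0.12,-0.1,0,0,0]]'
cat > meas.py <<'E'
from h import *
from rig import env
import sys
TH=-.163;C=np.array([.6815,-.031])
for n in sys.argv[1:]:
    c=env.camera(n);W=cloud(c);q=tocorner(W,C,TH);z=W[...,2]-.04;S=hsv(c)[...,1];V=hsv(c)[...,2]
    k=(S<90)&(V>60)&(z>.024)&(z<.06)&(q[...,0]>-.2)&(q[...,0]<-.0015)&(q[...,1]>-.2)&(q[...,1]<-.0015)
    nn,l,st,ce=cv2.connectedComponentsWithStats(k.astype(np.uint8));i=1+st[1:,4].argmax();k=l==i
    print(n,'casting',np.round(rect(q[k]),4),ce[i].round(0))
    k=(S<90)&(V>60)&(z>.034)&(z<.05)&(q[...,0]>-.21)&(q[...,0]<-.07)
    d=q-[-.076,.004];r=np.hypot(d[...,0],d[...,1]);k&=(r>.03)&(r<.122)&((q[...,1]>-.03)|(q[...,0]<-.068))
    p=d[k]
    if len(p)>5: print('  gate',np.median(np.arctan2(-p[:,0],-p[:,1])).round(3),len(p))
    cv2.imwrite(f'pics/{n}_last.png',c['color'][...,::-1])
E
python3 meas.py scene side; python3 go.py -.035 -.20 .13 1.571
```

```text
time: 5.15
position: [0.5907, -0.1202, 0.0741]
tcp_rot: [-3.13, 0.254, 0.012]
wrist_force: [-15.5, 2.2, 11.5]
gripper_width: 0.0449
t 5.15 corner-frame tcp [-0.0751 -0.1028  0.0341] psi 0.001 F(corner) [-15.6  -0.4  11.5] w 0.0449 j6 1.35
time: 5.65
position: [0.5378, -0.2347, 0.1803]
tcp_rot: [3.126, -0.25, 0.019]
wrist_force: [1.6, 0.2, 0.0]
gripper_width: 0.0452
scene casting [-3.2800e-02 -1.0540e-01  8.9200e-02  6.2600e-02  8.9876e+01] [310. 295.]
  gate 1.805 107
side casting [-3.39000e-02 -1.04400e-01  9.33000e-02  6.42000e-02  8.96881e+01] [301. 218.]
  gate 1.816 164
t 5.75 corner-frame tcp [-0.1107 -0.228   0.1368] psi -0.005 F(corner) [-0.  0. -1.] w 0.0451 j6 1.13
shift [ 0.0755 -0.0284  0.0072] turn [ 0.009 -0.002 -1.576]
```

The casting is against the far fence and square, with its centre at y about -0.105. Next I turn the tool to push it in +y.

```bash
python3 -m jog '[[183,0.01,0,0,0,0,-0.18],[183,0.02,0,0,0,0,-0.36],[183,0.03,0,0,0,0,-0.54],[183,0.04,0,0,0,0,-0.72],[183,0.05,-0.01,0,0,0,-0.9],[183,0.06,-0.02,0,0,0,-1.08],[183,0.07,-0.03,0,0,0,-1.26],[183,0.075,-0.03,0,0,0,-1.44]]'; python3 -m jog '[[183,0,0,0,0,0,-0.136],[183,0,0,0,0,0,-0.136]]'; python3 go.py -.036 -.18 .034 1.571
```

```text
time: 6.75
position: [0.6145, -0.214, 0.174]
tcp_rot: [2.514, 1.882, 0.002]
wrist_force: [0.3, 0.7, -0.0]
gripper_width: 0.024
time: 7.0
position: [0.6138, -0.2147, 0.174]
tcp_rot: [2.389, 2.038, 0.001]
wrist_force: [-0.1, -0.2, -0.4]
gripper_width: 0.0239
t 7.0 corner-frame tcp [-0.037  -0.1922  0.134 ] psi 1.576 F(corner) [-0.1 -0.2 -0.4] w 0.0239 j6 -0.35
shift [0.0122 0.0009 0.1   ] turn [ 0.001 -0.     0.005]
```

```bash
python3 -m jog '[[183,0,0,0.05,0,0,0],[183,0,0,0.1,0,0,0.005],[183,0.01,0,0.1,0,0,0.005],[183,0.02,0,0.1,0,0,0.005],[183,0.03,0,0.1,0,0,0.005],[183,0.038,0,0.1,0,0,0.005],[183,0.046,0,0.1,0,0,0.005],[183,0.054,0,0.1,0,0,0.005]]';python3 go.py; python3 -m jog '[[183,0.008,0,0,0,0,0],[183,0.016,0,0,0,0,0],[183,0.022,0,0,0,0,0],[183,0.028,0,0,0,0,0],[183,0.032,0,0,0,0,0]]'; python3 go.py -.036 -.101 .034 1.571
```

```text
time: 8.0
position: [0.6233, -0.163, 0.0769]
tcp_rot: [2.39, 2.031, 0.001]
wrist_force: [-1.1, -4.7, 3.9]
gripper_width: 0.0243
t 8.0 corner-frame tcp [-0.036  -0.1397  0.0369] psi 1.572 F(corner) [-0.3 -4.8  3.9] w 0.0243 j6 -0.27
time: 8.62
position: [0.6279, -0.131, 0.076]
tcp_rot: [2.391, 2.032, 0.001]
wrist_force: [-1.3, -4.5, 4.5]
gripper_width: 0.0241
t 8.62 corner-frame tcp [-0.0366 -0.1073  0.036 ] psi 1.572 F(corner) [-0.5 -4.7  4.5] w 0.0241 j6 -0.22
shift [0.0063 0.0006 0.002 ] turn [0.003 0.002 0.001]
```

```bash
python3 -m jog '[[183,0.002,0,0,0,0,0],[183,0.004,0,0,0,0,0],[183,0.006,0,0,0,0,0],[183,0.007,0,0,0,0,0]]';python3 go.py;  python3 -m jog '[[183,0.001,0,0,0,0,0],[183,0.002,0,0,0,0,0],[183,0.002,0,0,0,0,0]]'; python3 go.py
```

```text
time: 9.12
position: [0.6286, -0.1242, 0.0754]
tcp_rot: [2.392, 2.033, -0.0]
wrist_force: [-0.8, -7.7, 3.4]
gripper_width: 0.0244
t 9.12 corner-frame tcp [-0.0371 -0.1006  0.0354] psi 1.572 F(corner) [ 0.5 -7.7  3.4] w 0.0244 j6 -0.21
time: 9.5
position: [0.6286, -0.1241, 0.0754]
tcp_rot: [2.39, 2.032, -0.004]
wrist_force: [-2.1, -12.6, 3.7]
gripper_width: 0.0246
t 9.5 corner-frame tcp [-0.0371 -0.1005  0.0354] psi 1.572 F(corner) [ -0.  -12.8   3.7] w 0.0246 j6 -0.21
```

It has stopped against the left fence with the force rising. I back off, rise and look.

```bash
python3 -m jog '[[255,-0.01,0,0,0,0,0],[255,-0.03,0,0,0,0,0],[255,-0.04,0,-0.06,0,0,0],[255,-0.04,0,-0.11,0,0,0],[255,-0.04,0.06,-0.11,0,0,0],[255,-0.04,0.12,-0.11,0,0,0],[255,-0.04,0.16,-0.11,0,0,0]]'; python3 go.py; python3 meas.py scene side; python3 -c "
import cv2
a=cv2.imread('pics/scene_last.png')[170:350,170:490];cv2.imwrite('pics/b1.png',cv2.resize(a,None,fx=2.4,fy=2.4))"
```

```text
time: 10.38
position: [0.7811, -0.1874, 0.1838]
tcp_rot: [-2.394, -2.034, -0.001]
wrist_force: [0.1, 0.3, -0.4]
gripper_width: 0.0001
t 10.38 corner-frame tcp [ 0.1237 -0.1382  0.1438] psi 1.572 F(corner) [ 0.1  0.3 -0.4] w 0.0001 j6 -0.21
scene casting [-3.270e-02 -4.530e-02  8.810e-02  6.220e-02  8.949e+01] [343. 296.]
  gate 1.805 109
side casting [-4.15000e-02 -4.58000e-02  8.69000e-02  7.81000e-02  8.92727e+01] [290. 232.]
  gate 1.819 164
```

View pics/b1.png

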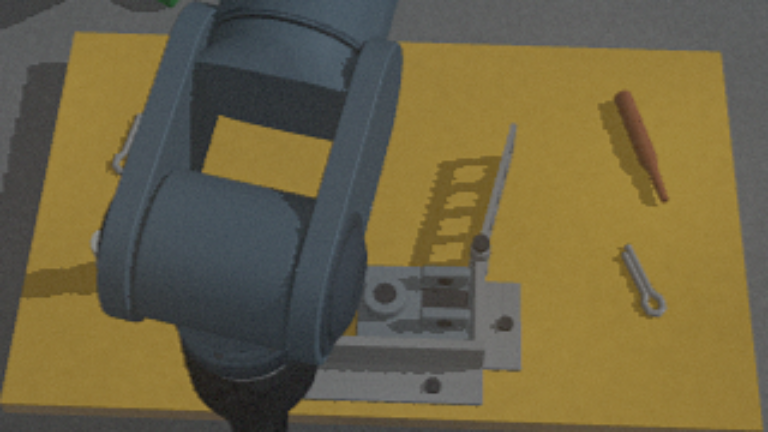

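The view shows the casting tight in the corner: top at crop (415,300), gate still open from (480,243) to (512,128). The numbers agree: x -0.0327, y -0.0453, under 0.01 rad off square. Now I go to the gate's outer (left) side.

```bash
python3 -m jog '[[255,0.03,-0.045,0,0,0,0],[255,0.06,-0.09,0,0,0,0],[255,0.09,-0.135,0,0,0,0],[255,0.12,-0.18,0,0,0,0],[255,0.15,-0.225,0,0,0,0],[255,0.18,-0.265,0,0,0,0],[255,0.213,-0.284,0,0,0,0],[255,0.213,-0.284,0,0,0,0]]'; python3 go.py -.16 .075 .036 1.571
```

```text
time: 11.48
position: [0.5317, 0.0709, 0.1839]
tcp_rot: [-2.39, -2.037, 0.001]
wrist_force: [0.5, -0.4, 0.4]
gripper_width: 0.0004
t 11.47 corner-frame tcp [-0.1644  0.0763  0.1439] psi 1.575 F(corner) [ 0.5 -0.3  0.4] w 0.0004 j6 0.08
shift [-0.0013  0.0045  0.1079] turn [-0.001 -0.     0.004]
```

```bash
python3 -m jog '[[255,0,0.002,0.055,0,0,0],[255,0,0.004,0.107,0,0,0],[255,0,0.004,0.107,0,0,0],[255,-0.02,0.004,0.107,0,0,0],[255,-0.035,0.004,0.107,0,0,0],[255,-0.047,0.001,0.107,0,0,0],[255,-0.059,-0.002,0.107,0,0,0]]'; python3 go.py
python3 - <<'E'
from rig import env
import cv2
a=env.camera('side')['color'][120:360,150:550,::-1]
cv2.imwrite('pics/c1.png',cv2.resize(a,None,fx=1.9,fy=1.9))
E
```

```text
time: 12.35
position: [0.5226, 0.0107, 0.0783]
tcp_rot: [2.393, 2.033, 0.002]
wrist_force: [0.8, 0.6, 0.0]
gripper_width: 0.0004
t 12.35 corner-frame tcp [-0.1636  0.0153  0.0383] psi 1.571 F(corner) [0.7 0.7 0. ] w 0.0004 j6 -0.03
```

View pics/c1.png

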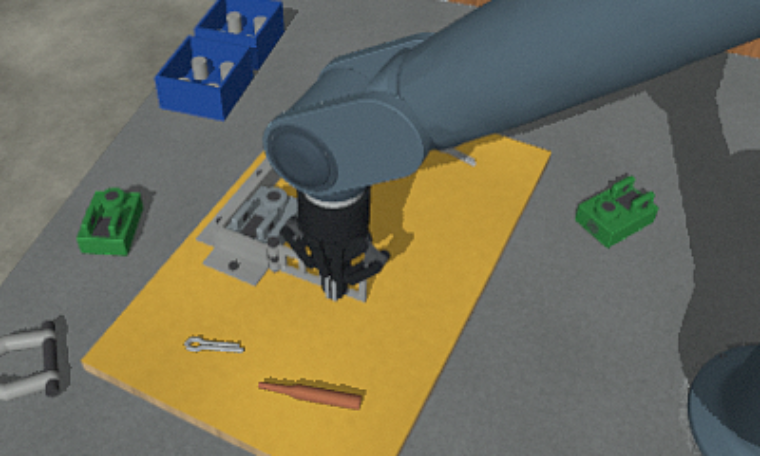

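The fingers (crop 335,285) are on the gate's outer side and it is swinging. The knuckles stick out along tool y, so I turn the tool with the gate to keep them clear of the casting.

```bash
python3 -m jog '[[255,-0.013,-0.001,-0.003,0,0,-0.17],[255,-0.031,0.001,-0.006,0,0,-0.37],[255,-0.043,0.005,-0.008,0,0,-0.52],[255,-0.055,0.010,-0.008,0,0,-0.67],[255,-0.067,0.018,-0.008,0,0,-0.82],[255,-0.076,0.027,-0.008,0,0,-0.97],[255,-0.085,0.037,-0.008,0,0,-1.12],[255,-0.091,0.049,-0.008,0,0,-1.27]]'; python3 go.py -.0895 -.084 .044 3.1416; python3 meas.py scene;  python3 - <<'E'
from rig import env
import cv2
a=env.camera('side')['color'][120:360,150:550,::-1]
cv2.imwrite('pics/d1.png',cv2.resize(a,None,fx=1.9,fy=1.9))
E
```

```text
time: 13.4
position: [0.5556, -0.0865, 0.0851]
tcp_rot: [-0.713, -3.058, 0.0]
wrist_force: [-1.0, 0.2, 0.3]
gripper_width: 0.0001
t 13.4 corner-frame tcp [-0.1153 -0.0752  0.0451] psi 2.847 F(corner) [-1.1  0.   0.3] w 0.0001 j6 -1.47
shift [-0.0272 -0.0009  0.001 ] turn [-0.    -0.002 -0.295]
scene casting [-3.3600e-02 -4.5600e-02  8.8100e-02  6.3800e-02  8.9858e+01] [342. 296.]
  gate 0.274 223
```

View pics/d1.png

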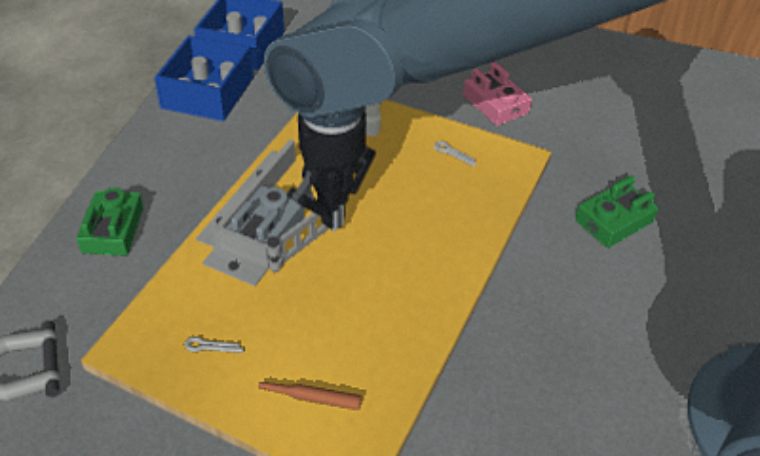

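The gate is at 0.27 rad, with the fingers on its outer face (crop 340,215) and the casting still seated. I finish closing it.

```bash
python3 -m jog '[[255,-0.008,0,0,0,0,-0.1],[255,-0.016,0,0,0,0,-0.2],[255,-0.022,0,0,0,0,-0.295],[255,-0.026,0,0,0,0,-0.295],[255,-0.028,0,0,0,0,-0.295],[255,-0.028,0,0,0,0,-0.295]]'; python3 go.py -.0895 -.084 .044 3.1416; python3 meas.py scene
```

```text
time: 14.25
position: [0.5796, -0.098, 0.0849]
tcp_rot: [-0.266, -3.126, -0.002]
wrist_force: [-6.4, 1.7, 3.4]
gripper_width: 0.0002
t 14.25 corner-frame tcp [-0.0897 -0.0826  0.0449] psi 3.135 F(corner) [-6.6  0.6  3.4] w 0.0002 j6 -1.76
shift [-0.0002 -0.0014  0.0009] turn [ 0.001 -0.004 -0.007]
scene casting [-3.33000e-02 -4.52000e-02  8.81000e-02  6.34000e-02  8.91491e+01] [342. 295.]
  gate -0.036 220
```

The gate is hard on its stop (6.6 N). I retreat straight out, rise and check.

```bash
python3 -m jog '[[255,0,0,0,0,0,0],[255,0.012,0,0,0,0,0],[255,0.04,0,0,0,0,0],[255,0.05,0,-0.05,0,0,0],[255,0.07,0,-0.1,0,0,0],[255,0.1,0,-0.15,0,0,0],[255,0.13,0,-0.15,0,0,0],[255,0.13,0,-0.15,0,0,0]]'; python3 go.py; python3 meas.py scene side; python3 -c "
import cv2
a=cv2.imread('pics/scene_last.png')[170:350,170:490];cv2.imwrite('pics/e1.png',cv2.resize(a,None,fx=2.4,fy=2.4))"
```

```text
time: 15.3
position: [0.4516, -0.0766, 0.2355]
tcp_rot: [0.265, 3.129, -0.001]
wrist_force: [0.8, 0.0, 0.1]
gripper_width: -0.0003
t 15.3 corner-frame tcp [-0.2194 -0.0823  0.1955] psi 3.136 F(corner) [0.8 0.1 0.1] w -0.0003 j6 -1.82
scene casting [-3.36000e-02 -4.53000e-02  8.77000e-02  6.38000e-02  8.99602e+01] [342. 295.]
  gate -0.036 219
side casting [-0.0415 -0.0584  0.0798  0.1137  0.6837] [294. 232.]
  gate 0.032 115
```

View pics/e1.png

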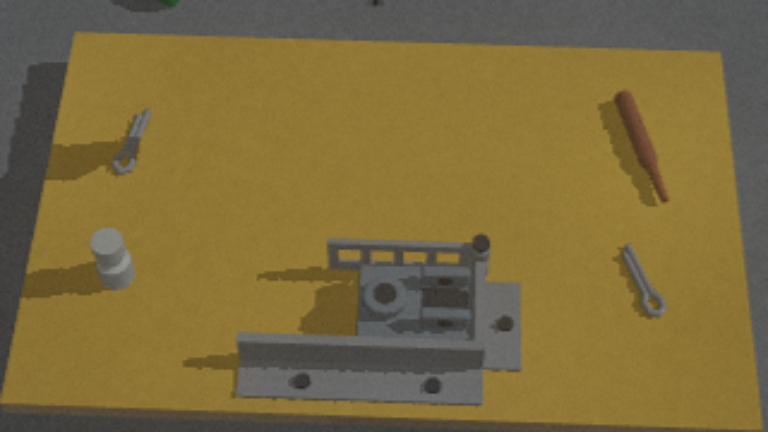

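The gate now runs from (330,250) to (480,245) in the crop, parallel to the far fence. The casting is tight in the corner and the four small things are where they started. I hand the job in.

```bash
python3 -c "
from rig import env
print(env.sign_off())"
```

```text
the job is handed in; nothing more can be done
None
```

I pushed the casting with the fingers, first onto the far fence and then onto the left one. Each push ended in a firm stop, at about 15 N and 13 N. I then swept the gate shut onto its stop (6.6 N) and drew the arm clear. The job was handed in at about 15.4 s.

**Last checks, scene camera:**
- **Casting:** x -0.0336, y -0.0453 in the corner frame, and less than 0.02 rad off square. All are within the limits.
- **Gate:** -0.036 rad, which is shut within the measuring error. The side camera read +0.032 rad.
- **Plug, punch and pins:** unmoved by eye in the last picture. I did not measure them.

**One check that disagreed:** in the side view, the casting outline merged with the gate and hinge pin, so its last reading (x -0.0415, y -0.0584, outline 80 by 114 mm) was not usable. The casting figures above therefore rest on the scene camera and the contact forces.

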